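# Tighten the handpiece holder's screw and snap its cover cap on

### The job

The handpiece holder on the gas-therapy unit has come loose: with the screwdriver, turn its captive screw clockwise as far as it goes, then stand the screwdriver back in its stand. Then press the blue cover cap straight down over the screw's collar until it clicks, and keep pressing it firmly down onto its sealing washer: finish while still holding the cap down, without letting go. Leave the bottle, the handpiece and the jar alone.

Things in the scene. Friction and masses are not known exactly. Their poses are not given: they have to be found in the camera images.
- unit: White gas-therapy unit, fixed, 270 (x) x 360 (y) mm, sloped panel on its -x half, flat deck 75 mm high on its +x half. Origin: centre of its underside. The deck carries a foot plate (top at 79 mm): screw boss at (60, -110) mm, two handpiece forks 80 and 165 mm to +y of it, 40 mm above the plate. A post with a ball stands at (105, 150) mm, 199 mm high.
- seal: Black sealing washer under the collar, fixed, hard, 41 mm across, 3 mm thick. Origin: centre of its underside, on the screw's axis, on the foot plate's top; z up. The cap's rim lands on it: home is with the cap's origin 3 mm above this origin. Then push the cap on it with well over 5 N (8 to 25 N is right).
- collar: Steel collar round the captive screw, fixed on the foot plate: 28 mm outside, 21 mm inside diameter, its rounded mouth 17 mm above the plate. Four brass sprung catches, 9.5 mm above the plate, stand 2.4 mm out of its side. Origin: on the screw's axis, on the foot plate's top; z up.
- slot (a point): Slotted head of the captive screw, 19 mm across, steel, inside the collar, 2 mm below the collar's mouth. The point is the centre of its top face (15 mm above the foot plate, so 94 mm above the table); its z is up and its x runs along the slot. The slot is 6 mm wide, 6 mm deep and open at both ends. The blade has about 0.15 rad of play in it.
- screw (a joint): Turn of the captive screw, rad, about the vertical axis. It grows as the screw is turned clockwise seen from above; 1.3 is the stop, where the screw is tight. It starts at 0 to 0.4, turns with a friction of about 0.04 N m and stays where it is left.
- driver: Screwdriver, about 90 g, 149 mm long, upright in its stand. Origin: centre of the blade's end; z towards the handle, x along the blade's width. Blade 15 mm wide, 4 mm thick, its last 3 mm thinned to 14 x 2.6 mm. From the end: blade to 15 mm, shaft 9 mm thick to 60, black flange 30 mm across to 65, blue square handle 24 x 24 mm (sides along x and y) to 145.
- stand: Grey block, fixed, 75 (x) x 60 (y) x 65 mm high, with one round hole 19 mm wide in the middle of its top, 63 mm deep. Origin: centre of its underside; z up. The screwdriver's flange rests on its top, with the blade's end on the hole's axis 5 mm above the table.
- tray: Shallow steel instrument tray, fixed, 160 (x) x 120 (y) mm, rim 10 mm high, floor 3 mm thick. Origin: centre of its underside; z up.
- cap: Blue snap cap, 40 mm across, 23 mm high (sides straight to 16.5 mm, then domed), about 25 g, dome up on the tray. Origin: centre of its open underside; z up. Its inward lip, 3 mm high, passes the collar with 0.9 mm to spare all round and meets the catches at 12 mm above the seal's origin; the push rises to about 15 N, snaps over with a click and drops to about nothing, and the cap goes home.
- disinfectant: Bystander: white bottle with a red cap, 68 mm across, 170 mm high. Origin: centre of its underside.
- handpiece: Bystander: white handpiece with a steel nozzle, 140 mm long, 28 mm thick, lying on the table along its own x. Origin: under its middle.
- swab_jar: Bystander: glass jar with a steel lid, 60 mm across, 75 mm high. Origin: centre of its underside.
There are look-alikes about, which are no part of the job. Of the things shaped like the cap, the blue one is meant.

How it is judged (in metres and radians):
On the way, in this order (a step that is already met when the one before it is completed fails the run):
1. the screw is turned clockwise to its stop with the screwdriver's blade in the slot (value of joint screw above 1.2 rad and distance between driver and slot below 0.01 m), for 0.1 s.
2. the screwdriver stands in its stand again, let go (horizontal distance between driver and stand below 0.006 m and z of driver in the frame of stand below 0.008 m and angle between driver's own z axis and vertical below 0.1 rad and contact force between the fingers and driver below 0.1 N and value of joint screw above 1.2 rad), for 0.2 s.
3. the cap is snapped home on the collar and still pressed on its washer with more than 5 N (z of cap in the frame of seal below 0.0045 m and horizontal distance between cap and seal below 0.002 m and angle between cap's own z axis and vertical below 0.08 rad and contact force between cap and seal above 5 N), for 0.5 s.
At the end, for the whole second after the job is handed in: Screw within 0.1 rad of its stop; screwdriver in its stand (6 mm of the hole's axis, down to 3 mm, upright to 0.1 rad); cap home (1.5 mm of seated height, 2 mm of the axis, level to 0.08 rad), at rest, and the fingers still on it, pressing it on the washer with more than 5 N (all of step 3 and value of joint screw above 1.2 rad and horizontal distance between driver and stand below 0.006 m and z of driver in the frame of stand below 0.008 m and angle between driver's own z axis and vertical below 0.1 rad and z of cap in the frame of seal above 0.001 m and contact force between the fingers and cap above 2 N and linear speed of cap below 0.02 m/s); the arm keeps its last pose, push and grip.
It fails at once if the bottle was shoved (distance of disinfectant from where it was at the start of the episode above 0.02 m).
It fails at once if the handpiece was shoved (distance of handpiece from where it was at the start of the episode above 0.02 m).
It fails at once if the jar was shoved (distance of swab_jar from where it was at the start of the episode above 0.02 m).
It also fails if it takes over 72 s, if anything falls off the work surface, if the arm or the gripper's body presses on something with over 40 N, if the wrist force passes 120 N, or if a joint passes its speed limit or range.

### The arm

A 6-joint arm with a two-finger parallel gripper is mounted at the origin on the work surface. World frame = base frame: x ahead of the robot, y to its left, z up, the work surface at z = 0. Lengths are in m, angles in degrees, forces in N, time in s.
With the tool pointing down it reaches from about 0.425 to 0.95 m from the base axis. Payload 3.5 kg.
Tool frame: the origin (TCP) lies midway between the tips of the shut fingers; the grasp point (between the pads) lies arm.tcp_to_grasp behind it (arm.tcp_to_grasp is the distance from the TCP to the grasp point, in m); z points along the fingers, y is the line along which they close (so a half turn about z gives the same grasp; the last joint's range is limited). The gripper opens to 85 mm and grips with 20 to 120 N. Pads are 22 mm wide; open, the fingers measure 114 mm over their backs; the gripper's body (76 mm by 85 mm) begins 54 mm behind the grasp point. The pads swing forward as they close: fully open they stand 13 mm farther back than shut.
Start: joints at [-75.057, 16.404, 90.338, -0, 73.258, -8.594], TCP at [0.27, -0.619, 0.231] pointing down, gripper open.
Joint ranges: [-158.93, 158.93], [-51.34, 127.21], [12.03, 142.37], [-87.48, 267.48], [13.55, 161.25], [-162.69, 162.69]. Speed limits (degrees/s): [159.86, 159.86, 180, 180, 180, 180].

### API

Orientations are given as [roll, pitch, yaw] about the fixed x, y, z axes, in that order (R = Rz(yaw) Ry(pitch) Rx(roll)).
In Python, from cell import arm gives the robot as it stands.
- The arm moves only by the shell command python3 -m pendant 'ROWS' [OPENING]. ROWS is JSON, a list of rows, each a list of 4 numbers: the shift along the tool's x, y, z in units of 30 mm (1.0 is 30 mm), then the turn about the tool's z in units of 6 degrees (1.0 is 6 degrees). In form: [[dx, dy, dz, yaw], ...]. A call has 1 to 5 rows; each row is the pose to reach, as a shift and turn from the pose commanded when the call began, along the tool's axes at that moment; what a row does not reach only later rows make up. A row lasts 1/12 s, in which the tool goes at most 41.7 mm and 7.16 degrees, less where a joint would pass 70% of its speed; a pose out of reach is approached as far as the arm can. A call with a gripper value outside its range is refused whole. OPENING is the finger opening in mm, from 0 to 85.4, set as the call begins (- or left out, the last holds). The fingers move at their own pace and stop on an object; the grip force is fixed at half the most. Time passes only in rows, so rows that repeat a pose let the fingers close. It gives the time, the measured TCP pose, the force, the opening and the grip force at its end, in the units of the state.
- arm.get_obs(): the state, without advancing time (a new reading comes with each control period).
- arm.camera(name): name is "scene" or "top" or "wrist"; returns the picture (384x512x3 uint8, blue, green, red); there is no depth.
- arm.camera_model(name): a dict with "fx", "fy", "cx", "cy" (pixels), "origin" and "attitude" of the camera in the world. Camera axes: x right, y up, looking along -z (the intrinsics and any distortion apply to the point x, -y, -z); pixel columns grow to the right and rows downward; lengths in m; the calibration is good to about 2 mm. A picture is of the moment at which its call begins: read the wrist's pose just before it. camera_model takes no time and is no camera call; for the wrist camera it gives the pose at the moment of the call.
- arm.hand_in(): hands the job in; it is judged then, once.
Trained networks look in the newest picture that a camera, given by its name, has taken for a name from the list of things; names that differ only in an ending like _2 or _b are one class to them, and where a whole thing is asked for, a point or a joint stands for the part that bears it (a point fixed in the world has none). Each returns a list of dicts, best first, with "score" (0 to 1); they miss things now and then, are a little off and sometimes report something else, mostly with a low value. They report only what shows in the picture. A call takes as long as a camera call. They do not tell look-alikes from the thing itself.
- arm.search_frame(name, camera): "at" ([x, y, z] in m, in world coordinates, good to about 4 mm: the middle of the surface that is visible of it).
- arm.outline_of(name, camera): "region" (384x512 bool, what is visible of it).
- arm.landmark_of(name, camera): "at" ([x, y, z] in m, in world coordinates, good to about 4 mm: a listed point, or the origin of a listed thing).
The state is a dict: "clock": time; "joint_pos": joint angles; "qd": joint speeds; "joint_torque": joint torques, N m; "tcp_pos": TCP position; "tcp_rot": TCP orientation; "contact_force": force on the tool from outside, world axes, zero at the start; "moment": the same for the moment, N m; "grip_width": opening from 0.0 (shut) to 1.0 (fully open); "finger_force": force on a finger pad.
Only numpy, scipy, OpenCV 4.12 (cv2) and the standard library are available. Lean on these libraries where they do the work, as an engineer would, in place of code of your own. Each camera call takes 0.05 s, during which the arm holds its last target. There are 200 camera calls.

## Working session

There is one attempt and no reset: what is moved stays moved. The work goes in short steps, Python scripts to look and compute and a shell command to move; the robot and the scene stay as the last step left them, time stands still between calls to the robot, and variables do not carry over. Pictures are saved under pics/ and viewed, at most 10 in all, crops included, and the job is handed in when it is done.

```bash
ls; mkdir -p pics; cat > h.py <<'E'
import numpy as np, cv2
from cell import arm
from scipy.spatial.transform import Rotation as R
def att(m):
    a=np.array(m["attitude"],float)
    return a if a.shape==(3,3) else (R.from_euler('xyz',a,degrees=True).as_matrix() if a.size==3 else R.from_quat(a).as_matrix())
def ray(m,u,v):
    d=np.array([(u-m["cx"])/m["fx"],-(v-m["cy"])/m["fy"],-1.0]); return np.array(m["origin"]),att(m)@d
def at_z(m,u,v,z):
    o,d=ray(m,u,v); return o+d*(z-o[2])/d[2]
def proj(m,p):
    c=att(m).T@(np.array(p)-np.array(m["origin"])); return m["cx"]+m["fx"]*c[0]/-c[2], m["cy"]-m["fy"]*c[1]/-c[2]
def tool(p,yaw=None):
    "rows units from current tool pose to world TCP target p"
    s=arm.get_obs(); Rt=R.from_euler('xyz',s["tcp_rot"],degrees=True)
    return np.round(Rt.inv().apply(np.array(p)-np.array(s["tcp_pos"]))/0.03,3)
E
python3 - <<'E'
from h import *
print(arm.get_obs(), arm.tcp_to_grasp)
for c in ("scene","top","wrist"):
    m=arm.camera_model(c); print(c,m)
    im=arm.camera(c); cv2.imwrite(f"pics/{c}0.png",im)
    for n in ("unit","seal","collar","driver","stand","tray","cap","disinfectant","handpiece","swab_jar"):
        r=arm.landmark_of(n,c); print(n,[(np.round(x["at"],3).tolist(),round(x["score"],2)) for x in r[:4]])
    r=arm.landmark_of("slot",c); print("slot",r[:2])
E
python3 -c "
import cv2,numpy as np
a=cv2.imread('pics/scene0.png');b=cv2.imread('pics/top0.png')
cv2.imwrite('pics/both0.png',cv2.resize(np.vstack([a,b]),(400*1,600)) if 0 else b)"
```

```text
pics
{'clock': 0.0, 'joint_pos': array([-7.50573663e+01,  1.64532411e+01,  9.04228287e+01, -9.76237701e-05,
        7.32582827e+01, -8.59618925e+00]), 'qd': array([ 0.02204867, -0.20881499, -0.01011162, -0.04804288,  0.02658861,
        0.04939596]), 'joint_torque': array([-1.45421368e-04, -4.05975938e+01, -2.92625588e+01, -1.40880816e-04,
        5.77209590e-03,  5.06406138e-06]), 'tcp_pos': array([ 0.26941096, -0.61818881,  0.2299493 ]), 'tcp_rot': array([-1.79867143e+02, -1.99892264e-02,  2.35388280e+01]), 'contact_force': array([-0.5999505 ,  0.29239617, -0.21656291]), 'moment': array([-0.00539033, -0.01726477,  0.04717325]), 'finger_force': 0.0, 'grip_width': 0.9943654721799101} 0.0187
scene {'fx': 406.85156789344967, 'fy': 406.85156789344967, 'cx': 252.54159996360934, 'cy': 190.23961600547617, 'origin': array([1.07665599, 0.67872301, 0.73923063]), 'attitude': array([ 52.51583321,  -1.17401382, 150.04608395])}
unit [([0.572, 0.202, 0.002], 0.91)]
seal [([0.613, 0.083, 0.079], 0.62)]
collar [([0.612, 0.084, 0.079], 0.58)]
driver [([0.569, -0.19, -0.0], 0.63)]
stand [([0.535, -0.3
[... 986 characters left out ...]
[([0.732, -0.266, -0.001], 0.63), ([0.543, -0.177, -0.0], 0.6)]
cap [([0.568, -0.19, 0.003], 0.78), ([0.734, -0.268, 0.001], 0.74), ([0.501, -0.055, -0.002], 0.57)]
disinfectant [([0.737, -0.121, -0.001], 0.76)]
handpiece [([0.735, -0.268, -0.001], 0.67)]
swab_jar [([0.693, -0.386, -0.001], 0.79)]
slot [{'at': [0.6084, 0.0865, 0.0917], 'score': 0.55}]
wrist {'fx': 342.3617146225373, 'fy': 342.3617146225373, 'cx': 250.7612043582663, 'cy': 189.23783950234431, 'origin': array([ 0.33891878, -0.5883462 ,  0.37397475]), 'attitude': array([-1.73507178e+01, -2.30414434e-02, -6.64796323e+01])}
unit []
seal []
collar []
driver []
stand []
tray []
cap []
disinfectant []
handpiece []
swab_jar []
slot []
```

```bash
python3 - <<'E'
import cv2,numpy as np
a=cv2.imread('pics/scene0.png');b=cv2.imread('pics/top0.png')
cv2.imwrite('pics/top0v.png',cv2.resize(b,(800,600),interpolation=cv2.INTER_CUBIC))
cv2.imwrite('pics/scene0v.png',cv2.resize(a,(800,600),interpolation=cv2.INTER_CUBIC))
E
```

```text
(no output)
```

View pics/top0v.png

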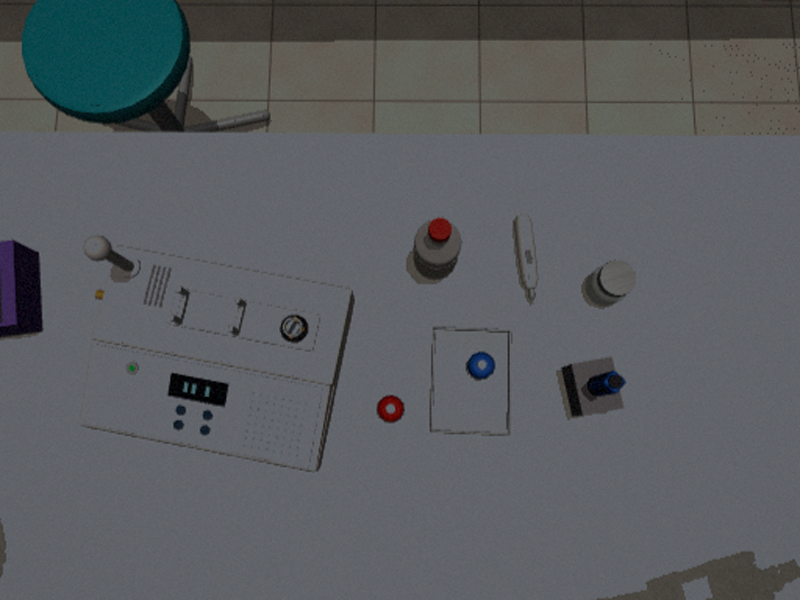

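View pics/scene0v.png

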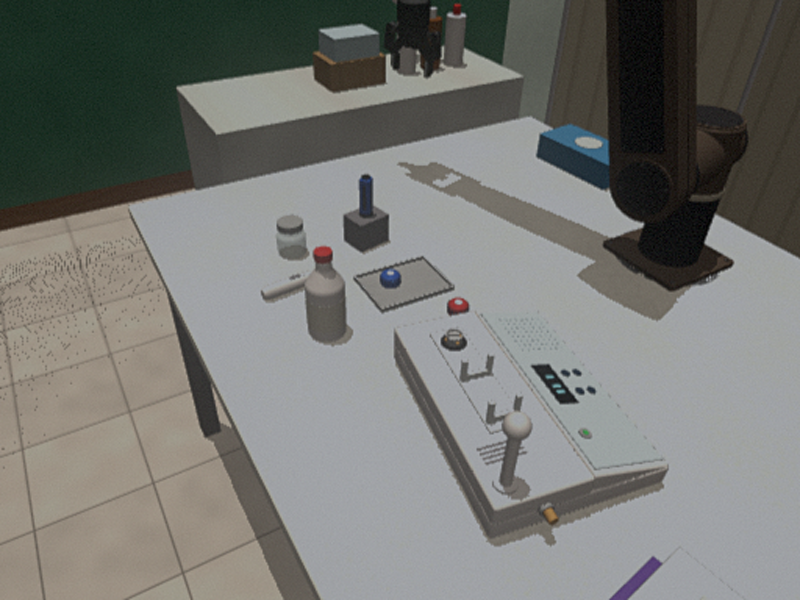

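Top view (800x600): the blue cap is in the tray at (480,365) and a red look-alike lies at (390,408). The driver stands in its grey stand at (605,383), and the slotted screw in its collar is at (294,327). The forks are to its left and the ball post is at (97,247). I choose the blue cap at about (0.568, -0.190). The other caps the network reported are the red one and false hits on the jar, handpiece and screw. Next I move over the driver.

```bash
python3 -m pendant '[[1.2,-0.48,-0.1,0],[2.4,-0.96,-0.3,0],[3.6,-1.44,-0.5,0],[4.8,-1.92,-0.67,0],[6,-2.4,-0.67,0]]' 85; python3 -m pendant '[[1.2,-0.48,0,0],[2.4,-0.96,0,0],[3.6,-1.44,0,0],[4.8,-1.92,0,0],[5.67,-2.27,0,0]]'; python3 -m pendant '[[0,0,0,0],[0,0,0,0]]'
python3 - <<'E'
from h import *
import json
s=arm.get_obs();print(s["tcp_pos"],s["tcp_rot"],s["joint_pos"])
m=arm.camera_model("wrist");im=arm.camera("wrist");cv2.imwrite("pics/w1.png",im)
print(m)
for n in("driver","stand","tray","cap"):
    print(n,[(np.round(x["at"],3).tolist(),round(x["score"],2)) for x in arm.landmark_of(n,"wrist")[:3]])
r=arm.outline_of("driver","wrist")
if r: g=r[0]["region"];ys,xs=np.where(g);print(xs.min(),xs.max(),ys.min(),ys.max())
E
```

```text
clock: 2.22
tcp_pos: [0.4072, -0.4802, 0.2532]
tcp_rot: [179.8, -0.0, 23.5]
contact_force: [1.2, -0.3, 0.6]
grip_width: 0.996
finger_force: 0.0
clock: 2.63
tcp_pos: [0.5365, -0.348, 0.2517]
tcp_rot: [180.0, -0.1, 23.6]
contact_force: [0.1, -1.0, 0.8]
grip_width: 0.996
finger_force: 0.0
clock: 2.8
tcp_pos: [0.5355, -0.3493, 0.2515]
tcp_rot: [180.0, 0.0, 23.7]
contact_force: [-1.1, -0.1, 0.9]
grip_width: 0.995
finger_force: 0.0
[ 0.53546802 -0.3493467   0.25145436] [1.79987108e+02 2.10759451e-02 2.37145316e+01] [-4.21914817e+01  1.11409996e+01  9.45009302e+01 -2.54454664e-02
  7.43549067e+01  2.41008458e+01]
{'fx': 342.3617146225373, 'fy': 342.3617146225373, 'cx': 250.7612043582663, 'cy': 189.23783950234431, 'origin': array([ 0.60474647, -0.31860981,  0.394054  ]), 'attitude': array([-1.73736856e+01, -3.66067596e-02, -6.63003465e+01])}
driver [([0.532, -0.352, 0.008], 0.85)]
stand [([0.532, -0.353, 0.0], 0.9), ([0.693, -0.386, 0.001], 0.25)]
tray [([0.544, -0.18, -0.0], 0.7), ([0.536, -0.355, 0.005], 0.27)]
cap []
235 271 152 208
```

View pics/w1.png

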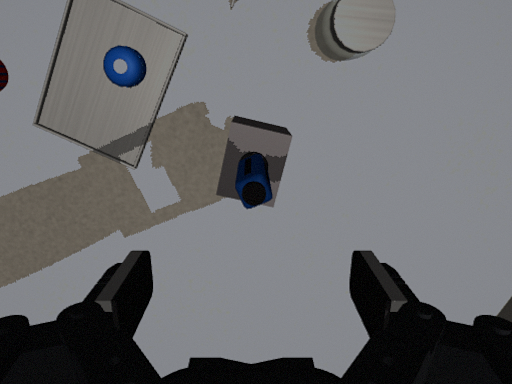

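The wrist view shows the driver handle's top at about (254,193), the stand at (255,160), the blue cap at (124,66) and the red look-alike at the left edge (0,75). I'll crop the handle and measure its yaw.

```bash
python3 - <<'E'
from h import *
im=cv2.imread("pics/w1.png")
a=cv2.resize(im[110:220,200:310],(600,600),interpolation=cv2.INTER_CUBIC)
a=np.clip(a.astype(float)*1.8,0,255).astype(np.uint8)
cv2.imwrite("pics/w1c.png",a)
E
```

```text
(no output)
```

View pics/w1c.png

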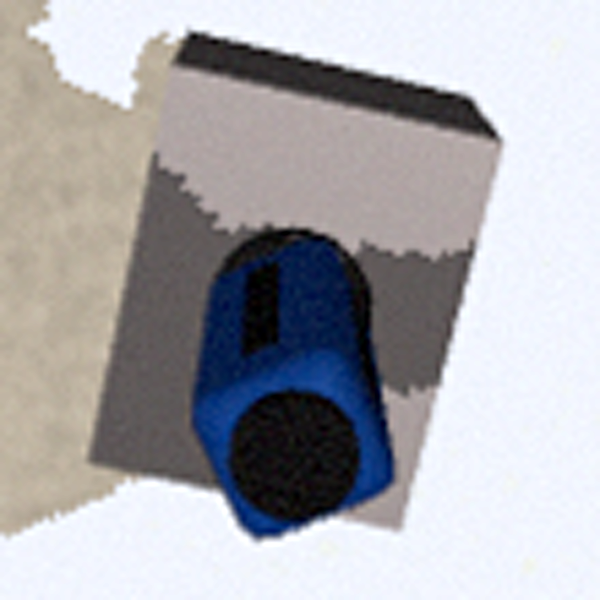

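```bash
python3 - <<'E'
from h import *
s=arm.get_obs(); m=arm.camera_model("wrist")
P=[at_z(m,200+(x+.5)/5.4545-.5,110+(y+.5)/5.4545-.5,.15)[:2] for x,y in [(194,403),(262,539),(392,490)]]
P=np.array(P); print(P, np.linalg.norm(np.diff(P,axis=0),axis=1), np.degrees(np.arctan2(*np.diff(P,axis=0).T[::-1])))
c=(P[0]+P[2])/2; c2=at_z(m,200+294/5.4545,110+455/5.4545,.15)[:2]; print("corner ctr",c,"disc ctr",c2)
# stand via outline
r=arm.outline_of("stand","wrist")[0]["region"].astype(np.uint8)
print(tool([c2[0],c2[1],s["tcp_pos"][2]]))
E
```

```text
[[ 0.53269257 -0.33937156]
 [ 0.51821969 -0.35566989]
 [ 0.53199059 -0.36931046]] [0.02179678 0.01938306] [-131.60500567  -44.72758246]
corner ctr [ 0.53234158 -0.35434101] disc ctr [ 0.53110101 -0.35525661]
[-0.131  0.076 -0.   ]
```

Handle centre is about (0.532, -0.354), yaw about 45°. I'll descend and grip at z ≈ 0.115.

```bash
python3 -m pendant '[[-0.17,0.1,0.6,-1.15],[-0.17,0.1,1.6,-2.3],[-0.17,0.1,2.9,-3.45],[-0.17,0.1,4.1,-3.55],[-0.17,0.1,5.15,-3.55]]' 85; python3 -m pendant '[[0,0,0,0],[0,0,0,0],[0,0,0,0],[0,0,0,0],[0,0,0,0]]' 0;python3 -m pendant '[[0,0,0,0],[0,0,0,0],[0,0,0,0]]' 
```

```text
clock: 3.57
tcp_pos: [0.53, -0.3556, 0.0947]
tcp_rot: [-179.9, 0.0, 44.8]
contact_force: [-0.1, -0.0, -0.2]
grip_width: 0.992
finger_force: 0.0
clock: 3.98
tcp_pos: [0.5326, -0.3568, 0.1004]
tcp_rot: [179.7, -0.0, 44.8]
contact_force: [0.8, -0.6, 0.9]
grip_width: 0.291
finger_force: 3.4
clock: 4.23
tcp_pos: [0.5325, -0.3567, 0.1001]
tcp_rot: [179.7, -0.0, 44.8]
contact_force: [-0.4, -1.1, 6.3]
grip_width: 0.271
finger_force: 62.8
```

```bash
python3 -m pendant '[[0,0,-1,0],[0,0,-2.2,0],[0,0,-3.4,0],[0,0,-4.5,0],[0,0,-4.5,0]]'; python3 -m pendant '[[0.7,-0.65,0,0],[1.65,-1.5,0,0],[2.6,-2.4,0,0],[3.55,-3.27,0,0],[4.5,-4.15,0,0]]';python3 -m pendant '[[0.95,-0.88,0,0],[1.9,-1.76,0,0],[2.85,-2.63,0,0],[3.8,-3.5,0,0],[4.75,-4.37,0,0]]';python3 -m pendant '[[0.25,-0.22,0,0],[0.25,-0.22,0,0],[0.25,-0.22,0,0]]'
python3 - <<'E'
from h import *
s=arm.get_obs();print(s["tcp_pos"],s["tcp_rot"],s["joint_pos"],s["grip_width"],s["finger_force"])
m=arm.camera_model("wrist");im=arm.camera("wrist");cv2.imwrite("pics/w2.png",im);print(m["origin"],m["attitude"])
for n in("driver","slot","collar","seal","unit"):
    print(n,[(np.round(x["at"],4).tolist(),round(x["score"],2)) for x in arm.landmark_of(n,"wrist")[:2]])
for c in("scene",):
    i2=arm.camera(c);cv2.imwrite(f"pics/{c}2.png",i2)
    print([(np.round(x["at"],4).tolist(),round(x["score"],2)) for x in arm.landmark_of("driver",c)[:2]])
big=cv2.resize(im,(800,600),interpolation=cv2.INTER_CUBIC)
cv2.imwrite("pics/w2v.png",np.clip(big*1.5,0,255).astype(np.uint8))
E
```

```text
clock: 4.65
tcp_pos: [0.5342, -0.3579, 0.2422]
tcp_rot: [179.1, -0.0, 44.9]
contact_force: [1.4, -1.4, 0.7]
grip_width: 0.272
finger_force: 62.0
clock: 5.07
tcp_pos: [0.5387, -0.1702, 0.2318]
tcp_rot: [180.0, -0.0, 44.8]
contact_force: [0.4, -1.2, -0.1]
grip_width: 0.271
finger_force: 62.0
clock: 5.48
tcp_pos: [0.5473, 0.0235, 0.2321]
tcp_rot: [180.0, -0.0, 44.8]
contact_force: [0.7, 0.0, -1.5]
grip_width: 0.271
finger_force: 62.0
clock: 5.73
tcp_pos: [0.5483, 0.0315, 0.2319]
tcp_rot: [180.0, 0.0, 44.9]
contact_force: [-0.3, 0.2, -1.0]
grip_width: 0.273
finger_force: 62.0
[0.5482795  0.03150053 0.23192132] [1.79958770e+02 3.15617116e-02 4.49244615e+01] [-7.27552738e+00  4.87178159e-01  1.08105825e+02 -5.29778283e-02
  7.13937707e+01  3.78168972e+01] 0.27333875862426865 61.9726037979126
[0.60163961 0.0855501  0.37449754] [-17.39715667  -0.07742124 -45.09143593]
driver [([0.549, 0.0334, 0.1366], 0.74), ([0.7361, -0.1217, -0.0036], 0.46)]
slot [([0.6105, 0.0818, 0.0928], 0.56)]
collar [([0.6077, 0.0862, 0.0834], 0.76)]
seal [([0.6073, 0.087, 0.0797], 0.74)]
unit [([0.5729, 0.2019, -0.0016], 0.89)]
[([0.5542, 0.032, 0.1325], 0.62)]
```

View pics/w2v.png

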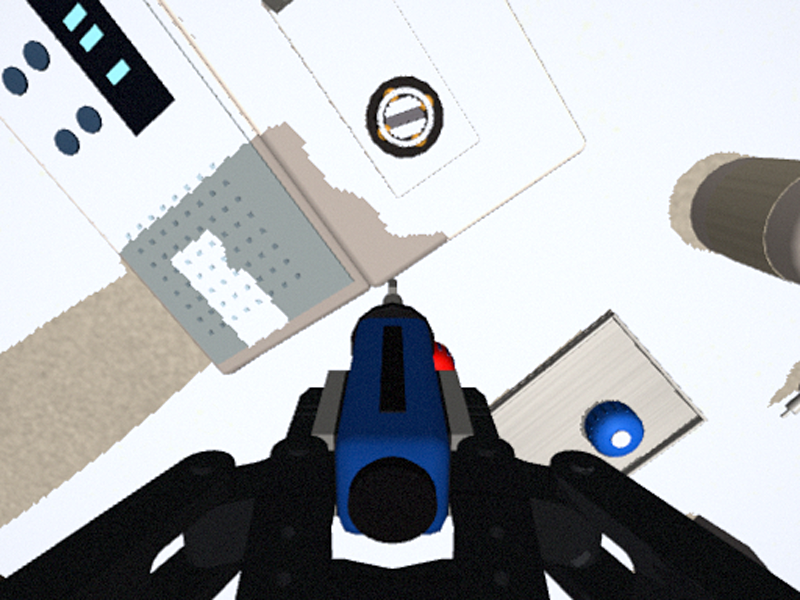

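The wrist view (800x600) shows the slotted screw at (404,117) with the four brass catches around it. The blade tip of the held driver is at (392,285), and the blue cap is at (614,428). I'll zoom in on the slot and the blade.

```bash
python3 - <<'E'
from h import *
im=cv2.imread("pics/w2.png"); s2=cv2.imread("pics/scene2.png")
a=cv2.resize(im[45:105,228:288],(480,480),interpolation=cv2.INTER_CUBIC)  # x8
m=arm.camera_model("scene"); u,v=map(int,proj(m,[.55,.032,.14])); print(u,v)
w=arm.camera_model("wrist"); print(proj(w,[.5485,.0325,.137]))
b=cv2.resize(im[165:205,230:270],(320,320),interpolation=cv2.INTER_CUBIC)  # x8
c=cv2.resize(s2[v-25:v+15,u-20:u+20],(320,240),interpolation=cv2.INTER_CUBIC)
c=cv2.resize(s2[v-25:v+10,u-20:u+20],(320,280),interpolation=cv2.INTER_CUBIC)
o=np.zeros((600,800,3),np.uint8);o[:480,:480]=np.clip(a*1.3,0,255);o[:320,480:]=np.clip(b*1.6,0,255);o[320:600,480:]=np.clip(c*1.5,0,255)
cv2.imwrite("pics/crop2.png",o)
E
```

```text
300 180
(np.float64(249.4333561789429), np.float64(189.47367651645845))
```

View pics/crop2.png

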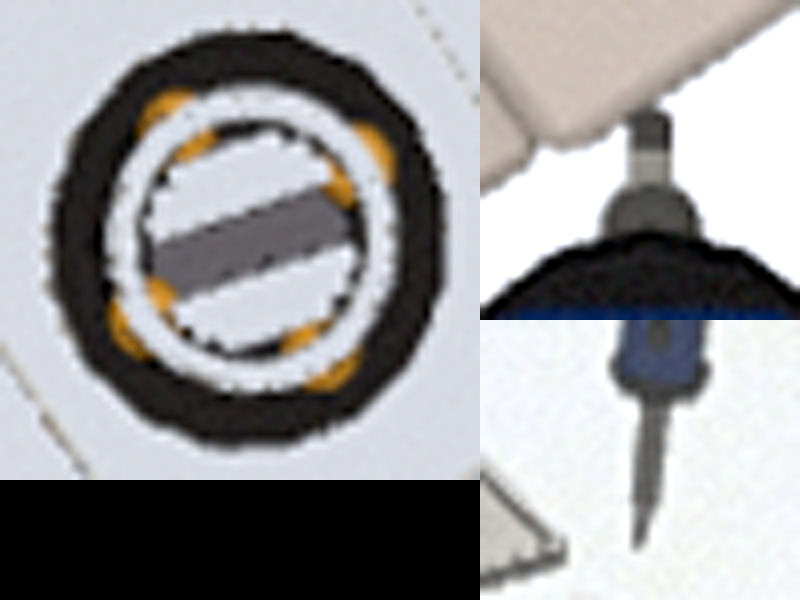

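```bash
python3 - <<'E'
from h import *
w=arm.camera_model("wrist")
def rect(im,m,c,z,h=.025,n=200):
    g=np.linspace(-h,h,n); X,Y=np.meshgrid(g,g)   # cols: +x, rows: +y
    P=np.stack([c[0]+X,c[1]+Y,np.full_like(X,z)],-1)-np.array(m["origin"])
    C=P@att(m); u=m["cx"]+m["fx"]*C[...,0]/-C[...,2]; v=m["cy"]-m["fy"]*C[...,1]/-C[...,2]
    return cv2.remap(im,u.astype(np.float32),v.astype(np.float32),cv2.INTER_LINEAR),X,Y
c=at_z(w,228+252/8-.5,45+241/8-.5,.094); print("disc px ctr z.094",c, "collar mouth ctr(.096)",at_z(w,228+251/8-.5,45+239/8-.5,.096),"washer ctr z.082",at_z(w,228+248/8-.5,45+240/8-.5,.082))
for nm,f,m in(("wrist","w2",w),("top","top0",arm.camera_model("top"))):
    im=cv2.imread(f"pics/{f}.png"); r,X,Y=rect(im,m,c,.094); g=cv2.cvtColor(r,cv2.COLOR_BGR2GRAY).astype(float)
    best=[]
    for dx in np.arange(-.006,.0061,.001):
     for dy in np.arange(-.006,.0061,.001):
      x=X-dx;y=Y-dy;R2=np.hypot(x,y);D=R2<.0085
      for a in range(0,180,3):
        d=np.abs(-np.sin(np.radians(a))*x+np.cos(np.radians(a))*y)
        best.append((g[D&(d>.0038)].mean()-g[D&(d<.0025)].mean()-.5*g[D&(d>.0038)].std(),a,round(dx,3),round(dy,3)))
    best.sort(reverse=True); print(nm,best[:3])
E
```

```text
disc px ctr z.094 [0.61058076 0.08358979 0.094     ] collar mouth ctr(.096) [0.61058053 0.08379333 0.096     ] washer ctr z.082 [0.61073167 0.08391358 0.082     ]
wrist [(np.float64(91.47350733250616), 153, np.float64(0.0), np.float64(0.0)), (np.float64(90.49515907031066), 156, np.float64(0.0), np.float64(0.0)), (np.float64(90.47639320208083), 150, np.float64(0.0), np.float64(0.0))]
top [(np.float64(45.235409575536714), 150, np.float64(0.001), np.float64(0.001)), (np.float64(45.0330110155722), 153, np.float64(0.001), np.float64(0.001)), (np.float64(44.50249858944652), 147, np.float64(0.001), np.float64(0.001))]
```

The slot runs at 153° with its centre near (0.6107, 0.0838). The blade is edge-on, so its width lies along tool x (45°). I'll turn the tool +108° over the screw.

```bash
python3 -m pendant '[[0.54,0.05,0,-1.19],[1.08,0.09,0,-2.38],[1.63,0.14,0,-3.57],[2.17,0.18,0,-4.76],[2.71,0.23,0,-5.95]]'; python3 -m pendant '[[0,0,0,-1.19],[0,0,0,-2.38],[0,0,0,-3.57],[0,0,0,-4.76],[0,0,0,-5.95]]';python3 -m pendant '[[0,0,0.1,-1.19],[0,0,0.2,-2.38],[0,0,0.4,-3.57],[0,0,0.6,-4.76],[0,0,0.8,-5.95]]';python3 -m pendant '[[0,0,0,-0.15],[0,0,0,-0.15],[0,0,0,-0.15]]'
python3 - <<'E'
from h import *
s=arm.get_obs();print(s["tcp_pos"],s["tcp_rot"],s["joint_pos"])
w=arm.camera_model("wrist");im=arm.camera("wrist");cv2.imwrite("pics/w3.png",im)
for n in("driver","slot","collar"):
    print(n,[(np.round(x["at"],4).tolist(),round(x["score"],2)) for x in arm.landmark_of(n,"wrist")[:2]])
u,v=proj(w,[.6107,.0838,.1]);print(u,v);u=int(u);v=int(v)
a=im[v-35:v+25,u-40:u+40];cv2.imwrite("pics/crop3.png",cv2.resize(np.clip(a*1.4,0,255).astype(np.uint8),(800,600),interpolation=cv2.INTER_CUBIC));print(u-40,v-35)
E
```

```text
clock: 6.55
tcp_pos: [0.6115, 0.084, 0.2318]
tcp_rot: [-180.0, 0.0, 80.8]
contact_force: [-0.8, 0.3, -1.0]
grip_width: 0.271
finger_force: 61.9
clock: 6.97
tcp_pos: [0.6109, 0.0836, 0.2318]
tcp_rot: [-180.0, -0.0, 116.6]
contact_force: [-0.0, 1.2, -0.8]
grip_width: 0.273
finger_force: 61.9
clock: 7.38
tcp_pos: [0.611, 0.0835, 0.2077]
tcp_rot: [180.0, 0.0, 152.3]
contact_force: [-0.1, 0.4, -0.3]
grip_width: 0.273
finger_force: 61.9
clock: 7.63
tcp_pos: [0.6111, 0.0837, 0.2083]
tcp_rot: [180.0, 0.0, 152.7]
contact_force: [-0.4, -0.2, 0.3]
grip_width: 0.272
finger_force: 61.9
[0.61109161 0.08373767 0.20826053] [1.79990758e+02 1.93045346e-02 1.52672625e+02] [-1.61243679e+00  1.02594073e+01  1.00117982e+02 -5.26999875e-05
  6.96012078e+01 -6.42850449e+01]
driver [([0.6076, 0.0878, 0.1146], 0.63)]
slot [([0.608, 0.0799, 0.0905], 0.73)]
collar [([0.6071, 0.0868, 0.0806], 0.67)]
250.97525238327046 186.43084171826717
210 151
```

View pics/crop3.png

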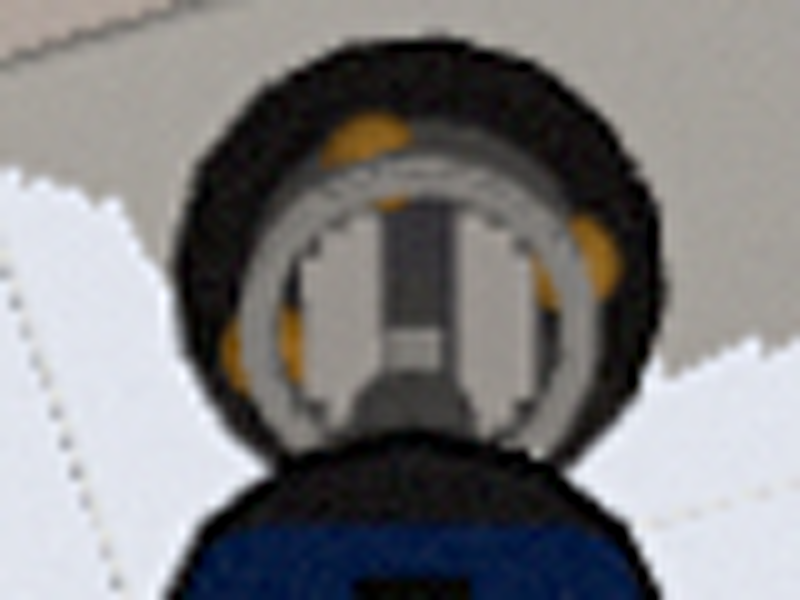

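Blade and slot are parallel. The blade centre is at crop column 412 and the slot centre at 420, about 0.6 mm off. I'll correct that and descend.

```bash
python3 -m pendant '[[0.02,0.02,0.2,0],[0.02,0.02,0.4,0],[0.02,0.02,0.55,0],[0.02,0.02,0.65,0],[0.02,0.02,0.72,0]]'; python3 -m pendant '[[0,0,0.05,0],[0,0,0.1,0],[0,0,0.1,0],[0,0,0.1,0]]'; python3 -c "
from h import *
s=arm.get_obs();print(s['moment'],s['contact_force'])"
```

```text
clock: 8.25
tcp_pos: [0.6105, 0.0847, 0.1854]
tcp_rot: [-180.0, -0.0, 152.8]
contact_force: [0.4, -0.6, -0.4]
grip_width: 0.274
finger_force: 61.9
clock: 8.58
tcp_pos: [0.6108, 0.0849, 0.1833]
tcp_rot: [180.0, 0.0, 152.8]
contact_force: [1.1, 1.0, -0.9]
grip_width: 0.272
finger_force: 61.8
[ 0.16898373 -0.25597998 -0.0187043 ] [ 1.078157    0.9564997  -0.91556652]
```

```bash
for i in 1 2; do python3 -m pendant '[[0,0,0,1],[0,0,0,2],[0,0,0,3],[0,0,0,4],[0,0,0,5]]'; python3 -c "
from h import *
s=arm.get_obs();print(s['moment'])"; done
```

```text
clock: 9.0
tcp_pos: [0.6102, 0.0843, 0.1834]
tcp_rot: [-179.9, 0.0, 122.6]
contact_force: [-0.4, -1.8, -0.6]
grip_width: 0.272
finger_force: 62.0
[-0.13914352  0.08109649  0.06037326]
clock: 9.42
tcp_pos: [0.61, 0.0846, 0.1834]
tcp_rot: [-179.9, 0.0, 92.6]
contact_force: [-0.5, 0.5, 0.9]
grip_width: 0.276
finger_force: 62.0
[-0.08623916  0.19586396  0.07106974]
```

```bash
for i in 1 2 3 ; do python3 -m pendant '[[0,0,0,0.3],[0,0,0,0.6],[0,0,0,0.6]]'; python3 -c "
from h import *
s=arm.get_obs();print(s['moment'],s['contact_force'])"; done
```

```text
clock: 9.67
tcp_pos: [0.61, 0.0846, 0.1834]
tcp_rot: [-179.9, 0.0, 89.2]
contact_force: [-1.2, -0.1, 0.6]
grip_width: 0.274
finger_force: 62.0
[-0.10203567  0.34315659  0.10361172] [-1.23295605 -0.1142629   0.64068794]
clock: 9.92
tcp_pos: [0.6101, 0.0845, 0.1834]
tcp_rot: [-179.9, 0.1, 85.7]
contact_force: [-1.4, -1.2, 0.6]
grip_width: 0.269
finger_force: 62.1
[-0.24412965  0.39893153  0.02699356] [-1.40614006 -1.20728016  0.61321244]
clock: 10.17
tcp_pos: [0.61, 0.0844, 0.1834]
tcp_rot: [-179.9, 0.1, 82.1]
contact_force: [-2.6, -0.7, 2.0]
grip_width: 0.271
finger_force: 62.2
[-0.33196061  0.5642312   0.08869497] [-2.61450468 -0.73915804  2.03898302]
```

```bash
for i in 1 2 3 4; do python3 -m pendant '[[0,0,0,0.3],[0,0,0,0.6],[0,0,0,0.6]]'|sed -n 2,3p; python3 -c "
from h import *
s=arm.get_obs();print(s['moment'],s['contact_force'])"; done
```

```text
tcp_pos: [0.6101, 0.0844, 0.1834]
tcp_rot: [-179.9, 0.1, 78.5]
[-0.43832674  0.60855768  0.05571675] [-1.44871583 -1.19860615  1.45762085]
tcp_pos: [0.61, 0.0845, 0.1834]
tcp_rot: [-179.9, 0.1, 75.0]
[-0.44069996  0.84817185  0.18300418] [-2.78042987 -2.50509843  2.0703557 ]
tcp_pos: [0.6098, 0.0846, 0.1833]
tcp_rot: [-179.9, 0.1, 71.4]
[-0.37405817  1.06024277  0.32912151] [-3.94387975 -1.57151291  1.75370346]
tcp_pos: [0.6097, 0.0847, 0.1833]
tcp_rot: [-179.9, 0.1, 67.8]
[-0.34369489  1.26910017  0.44855662] [-4.9408476  -0.37500976  2.74198466]
```

The torque rose steadily past yaw 75°, so the screw is at its stop. I'll relax the twist within the play and lift out.

```bash
python3 -m pendant '[[0,0,0,-0.7],[0,0,0,-1.4],[0,0,0,-1.4]]'|sed -n 2,4p; python3 -c "
from h import *
s=arm.get_obs();print(s['moment'],s['contact_force'])"; python3 -m pendant '[[0,0,-0.3,0],[0,0,-0.7,0],[0,0,-1.1,0],[0,0,-1.5,0],[0,0,-1.9,0]]'; python3 -m pendant '[[0,0,0,0],[0,0,0,0]]'
python3 - <<'E'
from h import *
s=arm.get_obs()
w=arm.camera_model("wrist");im=arm.camera("wrist");cv2.imwrite("pics/w4.png",im)
print(s["tcp_pos"],s["tcp_rot"],s["moment"])
print("driver",[(np.round(x["at"],4).tolist(),round(x["score"],2)) for x in arm.landmark_of("driver","wrist")[:2]])
T=s["tcp_pos"]; print("to stand hover",tool([.5325,-.3567,T[2]]))
u,v=proj(w,[.6105,.084,.11]);u=int(u);v=int(v)
a=im[v-40:v+20,u-40:u+40];cv2.imwrite("pics/crop4.png",cv2.resize(np.clip(a*1.4,0,255).astype(np.uint8),(800,600),interpolation=cv2.INTER_CUBIC));print(u-40,v-40)
E
```

```text
tcp_pos: [0.6102, 0.0845, 0.1833]
tcp_rot: [-179.9, 0.1, 76.2]
contact_force: [-4.4, -2.7, 3.1]
[-0.46665778  1.14431809  0.18191361] [-4.42517505 -2.65457109  3.08579606]
clock: 11.83
tcp_pos: [0.6116, 0.085, 0.2431]
tcp_rot: [179.8, -0.1, 76.0]
contact_force: [-0.0, -0.4, -0.0]
grip_width: 0.274
finger_force: 61.9
clock: 12.0
tcp_pos: [0.6115, 0.0849, 0.2424]
tcp_rot: [179.8, -0.1, 76.0]
contact_force: [-0.0, -0.1, -0.8]
grip_width: 0.274
finger_force: 61.9
[0.61152409 0.08485041 0.24241296] [ 1.79783040e+02 -6.18025971e-02  7.60290851e+01] [-0.0208602  -0.03687563 -0.03975206]
driver [([0.6136, 0.0856, 0.1493], 0.94)]
to stand hover [-14.908   1.034  -0.083]
209 139
```

View pics/crop4.png

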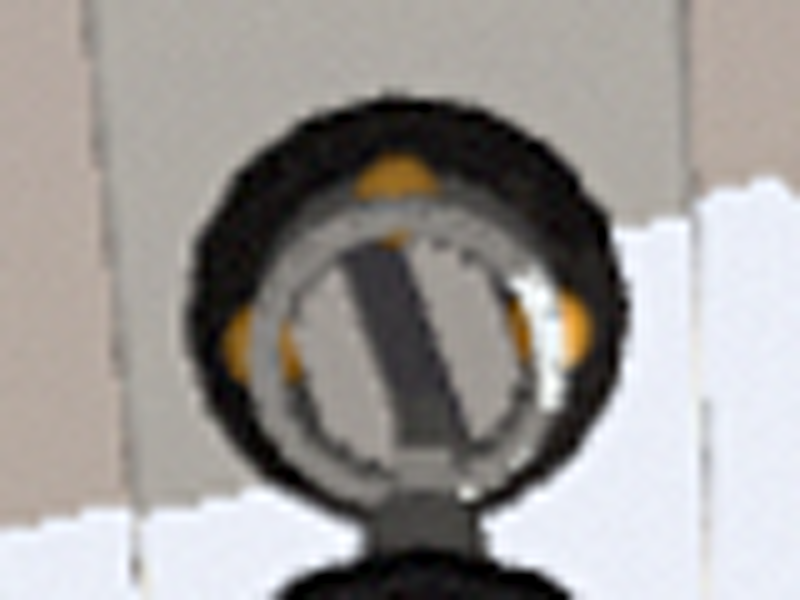

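The slot has moved from 153° to about 93°, about 1.04 rad. The torque reached 0.45 N m against 0.04 friction without further turn, so it is at the stop. I'll carry the driver back to the stand at the original yaw.

```bash
python3 -m pendant '[[-1,0.07,0,0.5],[-2.3,0.16,0,1.5],[-3.6,0.25,0,2.6],[-4.9,0.34,0,3.7],[-6.2,0.43,0,4.8]]' | sed -n 2,3p; python3 - <<'E'
from h import *
s=arm.get_obs(); print(s["tcp_pos"],s["tcp_rot"],tool([.5325,-.3567,s["tcp_pos"][2]]))
E
```

```text
tcp_pos: [0.5772, -0.1, 0.2391]
tcp_rot: [-179.9, 0.0, 46.9]
[ 0.57715785 -0.10004242  0.23906403] [-1.79896971e+02  3.74212179e-02  4.69446698e+01] [-7.268e+00  4.753e+00 -4.000e-03]
```

```bash
python3 -m pendant '[[-1.15,0.75,0,0.1],[-2.3,1.5,0,0.35],[-3.45,2.25,0,0.35],[-4.6,3,0,0.35],[-5.75,3.76,0,0.35]]' | sed -n 2,3p;python3 -m pendant '[[-0.9,0.6,0,0],[-1.5,0.98,0,0],[-1.5,0.98,0,0],[-1.5,0.98,0,0]]' | sed -n 2,3p; python3 - <<'E'
from h import *
s=arm.get_obs(); print(s["tcp_pos"],s["tcp_rot"],tool([.5325,-.3567,.2]))
w=arm.camera_model("wrist");im=arm.camera("wrist");cv2.imwrite("pics/w5.png",im)
for n in("driver","stand"): print(n,[(np.round(x["at"],4).tolist(),round(x["score"],2)) for x in arm.landmark_of(n,"wrist")[:2]])
im2=arm.camera("top")
for n in("driver","stand"): print(n,[(np.round(x["at"],4).tolist(),round(x["score"],2)) for x in arm.landmark_of(n,"top")[:2]])
E
```

```text
tcp_pos: [0.5428, -0.3036, 0.239]
tcp_rot: [-179.9, -0.0, 45.1]
tcp_pos: [0.5322, -0.3554, 0.2388]
tcp_rot: [-179.8, -0.0, 45.0]
[ 0.53215176 -0.35538575  0.23878681] [-1.79846261e+02 -2.50689061e-02  4.49916457e+01] [-0.023  0.043  1.293]
driver [([0.5345, -0.3533, 0.146], 0.69)]
stand [([0.5356, -0.3537, -0.0023], 0.83)]
driver [([0.5369, -0.3482, 0.1393], 0.62)]
stand [([0.5322, -0.3548, -0.003], 0.8)]
```

```bash
python3 -m pendant '[[-0.01,0.02,0.7,0],[-0.01,0.02,1.5,0],[-0.01,0.02,2.1,0],[-0.01,0.02,2.5,0],[-0.01,0.02,2.75,0]]' | sed -n 2,4p;python3 -m pendant '[[0,0,0.15,0],[0,0,0.3,0],[0,0,0.4,0]]' | sed -n 2,4p
```

```text
tcp_pos: [0.5328, -0.3541, 0.1558]
tcp_rot: [-179.8, 0.0, 45.2]
contact_force: [-0.4, -0.2, -0.7]
tcp_pos: [0.5338, -0.3556, 0.1465]
tcp_rot: [179.9, -0.0, 45.1]
contact_force: [0.8, 0.3, 0.0]
```

The blade is in the hole with no force. I'll keep going down.

```bash
python3 -m pendant '[[0,0,0.4,0],[0,0,0.8,0],[0,0,1.2,0],[0,0,1.4,0],[0,0,1.48,0]]' | sed -n 2,4p;python3 -m pendant '[[0,0,0.03,0],[0,0,0.03,0]]' | sed -n 2,4p
```

```text
tcp_pos: [0.5325, -0.3548, 0.1002]
tcp_rot: [-179.8, 0.0, 45.1]
contact_force: [-4.8, 1.6, 8.2]
tcp_pos: [0.5334, -0.3554, 0.1004]
tcp_rot: [180.0, -0.0, 45.1]
contact_force: [-0.1, -0.7, -1.1]
```

```bash
python3 -m pendant '[[0,0,0,0],[0,0,0,0],[0,0,0,0],[0,0,0,0],[0,0,0,0]]' 85 | sed -n 2,6p;python3 -m pendant '[[0,0,-0.4,0],[0,0,-1.4,0],[0,0,-2.6,0],[0,0,-3.8,0],[0,0,-4.5,0]]' | sed -n 2,4p;python3 -m pendant '[[0.5,-0.32,-0.2,-1],[1.6,-1.04,-0.2,-2.1],[2.7,-1.75,-0.2,-3.2],[3.8,-2.46,-0.2,-4.3],[4.72,-3.06,-0.2,-5.4]]' | sed -n 2,4p;python3 -m pendant '[[0,0,0,-1.1],[0,0,0,-1.2],[0,0,0,-1.2],[0,0,0,-1.2]]'
python3 - <<'E'
from h import *
s=arm.get_obs(); print(s["tcp_pos"],s["tcp_rot"],s["joint_pos"][5])
w=arm.camera_model("wrist");im=arm.camera("wrist");cv2.imwrite("pics/w6.png",im)
for n in("driver","stand","cap","tray"): print(n,[(np.round(x["at"],4).tolist(),round(x["score"],2)) for x in arm.landmark_of(n,"wrist")[:3]])
arm.camera("scene")
print("driver",[(np.round(x["at"],4).tolist(),round(x["score"],2)) for x in arm.landmark_of("driver","scene")[:3]])
u,v=map(int,proj(w,[.568,-.19,.02]));print(u,v)
# blue segmentation
hsv=cv2.cvtColor(im,cv2.COLOR_BGR2HSV);mk=cv2.inRange(hsv,(100,120,40),(130,255,255))
n,l,st,ce=cv2.connectedComponentsWithStats(mk);print(st[1:][st[1:,4]>60],ce[1:][st[1:,4]>60])
E
```

```text
tcp_pos: [0.5334, -0.3554, 0.1007]
tcp_rot: [180.0, -0.0, 45.1]
contact_force: [-0.0, -0.4, -0.7]
grip_width: 0.952
finger_force: 0.0
tcp_pos: [0.5345, -0.3564, 0.2418]
tcp_rot: [179.6, -0.0, 45.1]
contact_force: [1.2, -0.3, 0.2]
tcp_pos: [0.5683, -0.1881, 0.2429]
tcp_rot: [179.9, -0.0, 77.9]
contact_force: [0.2, -0.7, 0.2]
clock: 16.4
tcp_pos: [0.568, -0.191, 0.2421]
tcp_rot: [180.0, 0.0, 84.6]
contact_force: [0.3, -0.0, -0.7]
grip_width: 0.998
finger_force: 0.0
[ 0.56804604 -0.19100649  0.24213655] [1.79960459e+02 3.26421233e-02 8.45514821e+01] -22.818671867203015
driver []
stand [([0.5328, -0.3523, 0.0009], 0.61)]
cap [([0.5669, -0.1894, 0.0017], 0.94), ([0.4985, -0.0547, 0.004], 0.61), ([0.5339, -0.3508, -0.0013], 0.47)]
tray [([0.5416, -0.179, -0.002], 0.89)]
driver [([0.5347, -0.3495, 0.0044], 0.63)]
250 154
[[231 136  37  38 917]
 [222 304  28  59 824]] [[249.18102508 154.40785169]
 [237.23543689 336.16262136]]
```

View pics/w6.png

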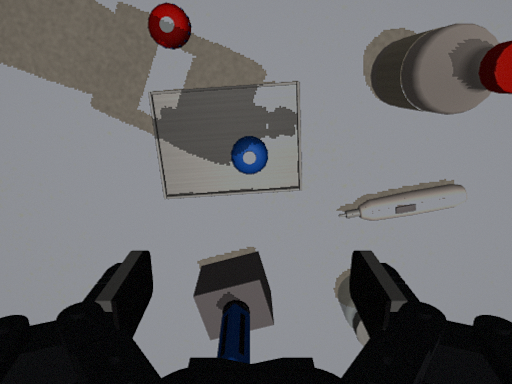

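The driver stands upright in the stand. The blue cap in the tray is at (249,154) and the red look-alike is outside the tray at (170,25). I'll fit the cap's centre from its silhouette.

```bash
python3 - <<'E'
from h import *
from scipy.optimize import least_squares
w=arm.camera_model("wrist");im=cv2.imread("pics/w6.png")
hsv=cv2.cvtColor(im,cv2.COLOR_BGR2HSV);mk=cv2.inRange(hsv,(100,90,30),(135,255,255))
n,l,st,ce=cv2.connectedComponentsWithStats(mk);k=l[154-12,249];k=l[142,249];b=st[k];print(b)
t=np.linspace(0,2*np.pi,90)
def box(c):
    q=[proj(w,[c[0]+r*np.cos(a),c[1]+r*np.sin(a),z]) for z,r in((.003,.02),(.0195,.02),(.024,.014),(.026,.006)) for a in t]
    q=np.array(q);return np.r_[q.min(0),q.max(0)]
obs=np.array([b[0]-.5,b[1]-.5,b[0]+b[2]-.5,b[1]+b[3]-.5])
s=least_squares(lambda c:box(c)-obs,[.568,-.19],x_scale=.01,diff_step=1e-3);print(s.x,s.fun)
print(tool([*s.x,.002]))
E
```

```text
[231 136  37  38 947]
[ 0.56556193 -0.19066991] [ 0.02910689 -0.30668069 -0.02908111  0.31321627]
[-5.00e-03 -7.60e-02  7.98e+00]
```

```bash
python3 -m pendant '[[0,-0.08,1.2,0],[0,-0.08,2.5,0],[0,-0.08,3.8,0],[0,-0.08,5,0],[0,-0.08,6,0]]' 62 | sed -n 2,5p;python3 -m pendant '[[0,0,0.7,0],[0,0,1.3,0],[0,0,1.7,0],[0,0,1.85,0],[0,0,1.92,0]]'| sed -n 2,5p;python3 -m pendant '[[0,0,0,0],[0,0,0,0]]'| sed -n 2,5p
```

```text
tcp_pos: [0.5645, -0.1896, 0.0586]
tcp_rot: [-179.9, -0.1, 84.7]
contact_force: [0.7, -0.5, 0.2]
grip_width: 0.724
tcp_pos: [0.5654, -0.19, 0.0033]
tcp_rot: [-179.9, -0.0, 84.7]
contact_force: [0.1, 0.2, 0.9]
grip_width: 0.725
tcp_pos: [0.5667, -0.1906, 0.0053]
tcp_rot: [179.9, 0.1, 84.7]
contact_force: [0.1, 0.6, -0.4]
grip_width: 0.729
```

```bash
python3 -m pendant '[[0,0,0.05,0],[0,0,0.1,0]]'| sed -n 2,5p; python3 -m pendant '[[0,0,0.1,0],[0,0,0.1,0],[0,0,0.1,0],[0,0,0.1,0],[0,0,0.1,0]]' 0 | sed -n 2,7p;  python3 -m pendant '[[0,0,0,0],[0,0,0,0],[0,0,0,0]]'
```

```text
tcp_pos: [0.5666, -0.1905, 0.0022]
tcp_rot: [179.9, 0.1, 84.7]
contact_force: [-0.9, 0.5, 0.3]
grip_width: 0.723
tcp_pos: [0.5677, -0.1912, 0.0019]
tcp_rot: [179.8, 0.1, 84.8]
contact_force: [-4.0, 1.2, 14.4]
grip_width: 0.451
finger_force: 63.2
clock: 18.58
tcp_pos: [0.5677, -0.1912, 0.0019]
tcp_rot: [179.8, 0.1, 84.8]
contact_force: [-3.4, 0.5, 13.4]
grip_width: 0.447
finger_force: 63.2
```

```bash
python3 -m pendant '[[0,0,-0.5,0],[0,0,-1.6,0],[0,0,-2.9,0],[0,0,-4.2,0],[0,0,-5.5,0]]'| sed -n 2,3p; python3 -m pendant '[[0.6,0.06,-1,0],[1.9,0.17,-1.1,0],[3.2,0.29,-1.1,0],[4.5,0.4,-1.1,0],[5.7,0.5,-1.1,0]]' | sed -n 2,3p;  python3 -m pendant '[[0.8,0.08,0,0],[1.09,0.1,0,0],[1.09,0.1,0,0],[1.09,0.1,0,0]]'
python3 - <<'E'
from h import *
s=arm.get_obs(); print(s["tcp_pos"],s["tcp_rot"])
w=arm.camera_model("wrist");im=arm.camera("wrist");cv2.imwrite("pics/w7.png",im);print(w["origin"])
for n in("cap","collar","seal","slot"): print(n,[(np.round(x["at"],4).tolist(),round(x["score"],2)) for x in arm.landmark_of(n,"wrist")[:3]])
arm.camera("top")
for n in("cap","collar","seal"): print(n,[(np.round(x["at"],4).tolist(),round(x["score"],2)) for x in arm.landmark_of(n,"top")[:3]])
u,v=map(int,proj(w,[.6107,.084,.09]));print(u,v)
u2,v2=map(int,proj(w,[*s["tcp_pos"][:2],s["tcp_pos"][2]+.012]));print(u2,v2)
a=cv2.resize(im[v-30:v+30,u-25:u+25],(500,600),interpolation=cv2.INTER_CUBIC)
b=cv2.resize(im[v2-60:v2+40,u2-25:u2+25],(300,600),interpolation=cv2.INTER_CUBIC)
cv2.imwrite("pics/crop7.png",np.clip(np.hstack([a,b])*1.4,0,255).astype(np.uint8))
E
```

```text
tcp_pos: [0.5652, -0.1897, 0.1644]
tcp_rot: [-180.0, -0.0, 84.7]
tcp_pos: [0.5964, -0.0192, 0.1965]
tcp_rot: [179.9, -0.0, 84.7]
clock: 19.75
tcp_pos: [0.6021, 0.0109, 0.1958]
tcp_rot: [-180.0, 0.0, 84.8]
contact_force: [-0.4, 0.5, 0.4]
grip_width: 0.448
finger_force: 60.3
[0.60213292 0.01088475 0.19577214] [-1.79983729e+02  4.25663524e-02  8.47836609e+01]
[0.60841221 0.08704415 0.33837172]
cap [([0.4969, -0.0522, 0.0051], 0.86), ([0.6028, 0.0127, 0.1956], 0.72), ([0.6066, 0.0848, 0.0803], 0.29)]
collar [([0.6089, 0.0873, 0.0783], 0.85)]
seal [([0.6111, 0.0861, 0.0791], 0.58)]
slot [([0.6097, 0.0848, 0.0915], 0.85)]
cap [([0.5022, -0.0533, -0.0002], 0.6)]
collar [([0.7346, -0.1222, -0.0036], 0.51), ([0.6098, 0.0845, 0.0775], 0.43)]
seal [([0.6105, 0.0828, 0.0786], 0.54)]
254 85
252 267
```

View pics/crop7.png

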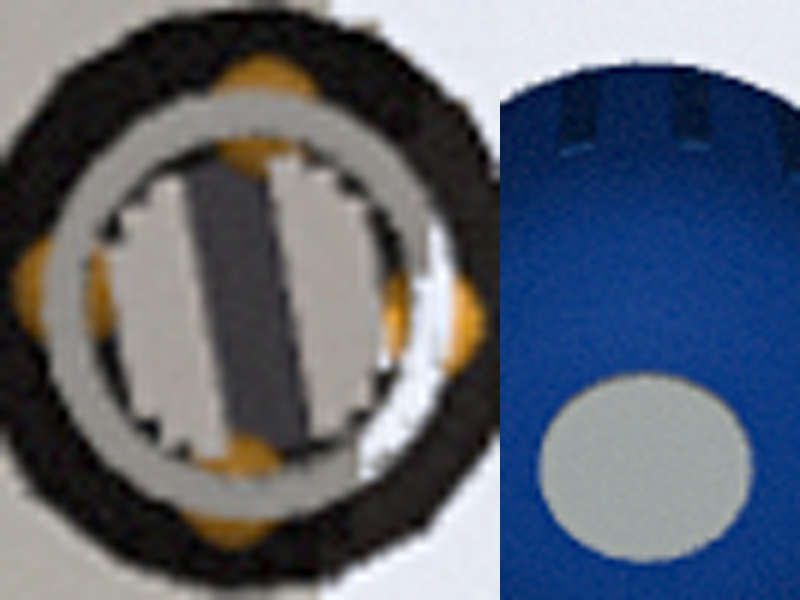

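The left crop shows the collar ring centred at about image (253.3,85.0). The right crop shows the white spot on the held cap's dome at about (251.2,284.7). Next I compute the shift between them.

```bash
python3 - <<'E'
from h import *
s=arm.get_obs();w=arm.camera_model("wrist");T=np.array(s["tcp_pos"]);im=cv2.imread("pics/w7.png")
# gray spot on dome by segmentation
hsv=cv2.cvtColor(im,cv2.COLOR_BGR2HSV);sub=(hsv[...,1]<60).astype(np.uint8);sub[:255]=0
n,l,st,ce=cv2.connectedComponentsWithStats(sub);k=l[284,251];print(st[k],ce[k])
spot=at_z(w,*ce[k],T[2]+.0241)
ring=at_z(w,253.3,85.0,.096); wash=at_z(w,229+24.6-.5,55+29.9-.5,.082)
print("spot",spot-T,"ring",ring,"wash",wash)
for c in (ring,):
  print("cap->ring by cam",c-spot, tool([*(T+c-spot)[:2],T[2]]), "by TCP->(.6107,.0845)",tool([.6107,.0845,T[2]]))
E
```

```text
[234 269  35  31 851] [250.62984724 284.38895417]
spot [-0.00074235 -0.00038649  0.0241    ] ring [0.61037817 0.08444962 0.096     ] wash [0.61037426 0.08474909 0.082     ]
cap->ring by cam [ 0.0088364   0.07429703 -0.12406037] [ 2.493  0.064 -0.   ] by TCP->(.6107,.0845) [ 2.481  0.051 -0.   ]
```

```bash
python3 -m pendant '[[1.2,0.03,0,0],[2.2,0.05,0.5,0],[2.49,0.06,1.4,0],[2.49,0.06,2.4,0],[2.49,0.06,2.95,0]]'| sed -n 2,4p; python3 -m pendant '[[0,0,0.1,0],[0,0,0.1,0],[0,0,0.1,0]]' | sed -n 2,4p
python3 - <<'E'
from h import *
s=arm.get_obs();print(tool([.6107,.0846,s["tcp_pos"][2]]),tool([.611,.0847,s["tcp_pos"][2]]),s["tcp_pos"])
E
```

```text
tcp_pos: [0.6092, 0.0863, 0.1041]
tcp_rot: [-179.8, 0.0, 84.8]
contact_force: [-1.0, -0.9, -1.9]
tcp_pos: [0.6118, 0.0851, 0.1056]
tcp_rot: [179.9, -0.0, 84.7]
contact_force: [-0.0, -0.1, 0.2]
[-0.022 -0.035 -0.   ] [-0.017 -0.025 -0.   ] [0.61179724 0.08514976 0.10559698]
```

```bash
python3 -m pendant '[[0,-0.02,0.1,0],[0,-0.02,0.25,0],[0,-0.02,0.25,0]]' | sed -n 2,4p; python3 -m pendant '[[0,0,0.05,0],[0,0,0.1,0],[0,0,0.1,0]]' | sed -n 2,4p; python3 -m pendant '[[0,0,0.05,0],[0,0,0.1,0],[0,0,0.1,0]]' | sed -n 2,4p
```

```text
tcp_pos: [0.6105, 0.0853, 0.0973]
tcp_rot: [180.0, -0.0, 84.7]
contact_force: [-0.1, -0.4, -0.3]
tcp_pos: [0.6102, 0.0854, 0.0938]
tcp_rot: [-180.0, -0.0, 84.7]
contact_force: [-0.5, -0.6, -0.3]
tcp_pos: [0.6102, 0.0855, 0.0906]
tcp_rot: [-180.0, 0.0, 84.7]
contact_force: [0.4, 0.2, 0.1]
```

The rim is below the collar mouth with no force, so it is aligned. Now I press through the catches.

```bash
for i in 1 2 3; do python3 -m pendant '[[0,0,0.05,0],[0,0,0.1,0],[0,0,0.1,0]]' | sed -n 2,4p; done
```

```text
tcp_pos: [0.611, 0.0853, 0.0893]
tcp_rot: [179.9, 0.0, 84.7]
contact_force: [-1.5, 0.3, 5.1]
tcp_pos: [0.6116, 0.0854, 0.0885]
tcp_rot: [179.9, 0.0, 84.8]
contact_force: [-4.8, -0.1, 12.1]
tcp_pos: [0.6114, 0.0851, 0.0833]
tcp_rot: [179.8, 0.0, 84.8]
contact_force: [1.8, -1.3, -0.2]
```

Force rose to 12 N, then dropped to about 0, so it has snapped over. I'll go on to the washer and build the hold force.

```bash
for i in 1 2 3; do python3 -m pendant '[[0,0,0.05,0],[0,0,0.08,0],[0,0,0.08,0]]' | sed -n 2,4p; done
```

```text
tcp_pos: [0.6108, 0.0854, 0.0809]
tcp_rot: [180.0, 0.0, 84.7]
contact_force: [-2.1, -0.5, 6.5]
tcp_pos: [0.6109, 0.0854, 0.0808]
tcp_rot: [-180.0, 0.0, 84.8]
contact_force: [-7.7, -1.6, 17.4]
tcp_pos: [0.6109, 0.0855, 0.0807]
tcp_rot: [-179.9, 0.0, 84.8]
contact_force: [-13.2, -2.4, 26.9]
```

Force is 27 N, slightly high. I'll back off to about 17 N, and check numerically from pictures that the fingertips clear the washer, so it is the cap that bears.

```bash
python3 -m pendant '[[0,0,-0.04,0],[0,0,-0.08,0],[0,0,-0.08,0],[0,0,-0.08,0],[0,0,-0.08,0]]'
python3 - <<'E'
from h import *
im=arm.camera("wrist");cv2.imwrite("pics/w8.png",im)
w=arm.camera_model("wrist");s=arm.get_obs();Rt=R.from_euler('xyz',s["tcp_rot"],degrees=True)
pt=lambda x,y,b:proj(w,np.array(s["tcp_pos"])+Rt.apply([x,y,-b]))
for f in("w6","w2","w7","w8"):
    g=cv2.cvtColor(cv2.imread(f"pics/{f}.png"),cv2.COLOR_BGR2GRAY); print(f)
    cols=(range(120,152,5) if f=="w6" else range(184,218,4) if f=="w2" else range(168,212,4))
    for u in cols: print(u, " ".join(f"{int(x):3d}" for x in g[224:276:2,u]))
for y,b in((-42.5,13),(-12,1),(-20,0),(-20,1.1),(-20,2.7),(-20,6)): print(y,b,[np.round(pt(x*1e-3,y*1e-3,b*1e-3),1).tolist() for x in(11,13)])
E
```

```text
clock: 23.53
tcp_pos: [0.6108, 0.0854, 0.0808]
tcp_rot: [-180.0, 0.0, 84.8]
contact_force: [-7.9, -0.6, 17.2]
grip_width: 0.451
finger_force: 63.8
w6
120 145 144 145 143 145 143 146 144 145 144 144 144 145 146 142 145 144 145 146 134  15  40  42  40  38  42
125 145 145 145 144 144 145 145 146 143 146 146 144 144 144 144 146 144  86  33  37  38  42  37  40  40  42
130 143 145 144 143 146 145 145 144 143 144 144 144 144 141  51  38  41  38  39  41  40  40  39  21   0   4
135 145 146 147 145 142 145 144 145 145 145 144 143 147 107  39  39  40  42  42  19   2   3   8   4   2   4
140 144 145 145 143 146 145 146 146 143 144 146 144 144 105  42  26   4   2   8   5   5   6   3   3   7   3
145 148 145 144 144 145 145 144 145 144 146 145 145 148  98   4   6   6   3   2   6   1   1   4   2   8   2
150 144 144 144 145 145 144 145 145 144 145 143 145 144 148 134 128  61  55  20   0   0   3   1   0   3   7
w2
184 170 168 169 168 169 168 169 170 170 168 170 167 170 169 169 168 168 166 168 169 169 168 168 174 170  98
188 168 168 168 169 169 170 169 168 169 168 168 168 170 168 168 169 171 171 177 137
[... 2703 characters left out ...]
 48  48  51  48  50  54  46
196 107 107 111 110 109 111 114  67  50  49  49  49  49  50  49  52  50  50  48  43  21  10   6   4   5   8
200 121 119 119 120 120 119 122  71  50  52  50  51  39  30  14   3   2   0   7   5   2  10   6   2   7   7
204 121 119 119 120 120 120 122  58  10   5  12   7  11   7   7   9   4   8   3   9  13  18  18  26  17  17
208 121 119 121 122 120 121 122 101  55  26   6  10   8  14  29  20  21  25  26  30  26  30  28  33  29  33
-42.5 13 [[150.6, 245.6], [150.2, 241.3]]
-12 1 [[225.5, 233.4], [225.4, 229.4]]
-20 0 [[208.1, 232.5], [207.9, 228.5]]
-20 1.1 [[207.8, 233.6], [207.6, 229.5]]
-20 2.7 [[207.4, 235.1], [207.2, 231.0]]
-20 6 [[206.5, 238.3], [206.3, 234.1]]
```

The fingertips may be flush with the cap's rim, so part of the force could be going through the tips. The cap is now held by the catches, so I'll relax and regrip it about 3.5 mm higher. Then any push must go through the cap.

```bash
python3 -m pendant '[[0,0,-0.06,0],[0,0,-0.12,0],[0,0,-0.12,0]]' | sed -n 2,4p; python3 -m pendant '[[0,0,0,0],[0,0,0,0],[0,0,0,0],[0,0,-0.06,0],[0,0,-0.13,0]]' 52 ; python3 -m pendant '[[0,0,0,0],[0,0,0,0],[0,0,0,0]]' | sed -n 2,6p
```

```text
tcp_pos: [0.6104, 0.0856, 0.0809]
tcp_rot: [180.0, -0.0, 84.7]
contact_force: [-0.9, 0.4, 4.6]
clock: 24.25
tcp_pos: [0.6099, 0.0855, 0.084]
tcp_rot: [-179.9, 0.0, 84.7]
contact_force: [-0.7, 0.2, -0.3]
grip_width: 0.609
finger_force: 0.0
tcp_pos: [0.6104, 0.0855, 0.0847]
tcp_rot: [180.0, -0.0, 84.7]
contact_force: [-0.6, -0.2, -0.3]
grip_width: 0.614
finger_force: 0.0
```

```bash
python3 -m pendant '[[0,0,0,0],[0,0,0,0],[0,0,0,0],[0,0,0,0],[0,0,0,0]]' 0 | sed -n 2,6p; python3 -m pendant '[[0,0,0.05,0],[0,0,0.1,0],[0,0,0.1,0]]' | sed -n 2,6p
```

```text
tcp_pos: [0.6107, 0.0854, 0.0851]
tcp_rot: [179.9, -0.0, 84.7]
contact_force: [0.1, 0.2, 2.9]
grip_width: 0.449
finger_force: 60.4
tcp_pos: [0.6108, 0.0855, 0.085]
tcp_rot: [-180.0, 0.0, 84.8]
contact_force: [-6.8, -0.3, 15.3]
grip_width: 0.446
finger_force: 61.6
```

TCP stays at 0.085 with 15 N, so the push goes through the cap onto the washer. I'll hold for 0.8 s, confirm, and hand in.

```bash
for i in 1 2; do python3 -m pendant '[[0,0,0,0],[0,0,0,0],[0,0,0,0],[0,0,0,0],[0,0,0,0]]' | sed -n 1,6p; done
python3 - <<'E'
from h import *
arm.camera("top")
for n in("driver","stand","cap"): print(n,[(np.round(x["at"],4).tolist(),round(x["score"],2)) for x in arm.landmark_of(n,"top")[:3]])
s=arm.get_obs(); print(s["tcp_pos"],s["contact_force"])
if 8<s["contact_force"][2]<24: print(arm.hand_in())
E
```

```text
clock: 25.58
tcp_pos: [0.6108, 0.0854, 0.0851]
tcp_rot: [-180.0, 0.0, 84.8]
contact_force: [-5.1, 0.1, 15.4]
grip_width: 0.445
finger_force: 61.6
clock: 26.0
tcp_pos: [0.6108, 0.0855, 0.085]
tcp_rot: [-180.0, 0.0, 84.8]
contact_force: [-7.4, -0.5, 14.9]
grip_width: 0.446
finger_force: 61.6
driver [([0.536, -0.3502, 0.0007], 0.63)]
stand [([0.5346, -0.3547, -0.002], 0.65)]
cap [([0.4973, -0.0516, -0.0025], 0.79)]
[0.61078291 0.08543231 0.0850463 ] [-6.26903177 -0.54827753 15.08672014]
the job is handed in; nothing more can be done
None
```

I turned the screw to its stop, put the screwdriver back in its stand, snapped the blue cap home and handed the job in at about 26 s with the gripper pressing the cap onto its washer at about 15 N; after the click I let go of the cap once to regrip it 3–4 mm higher, and no verdict came back.

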